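# Sweep used caps off the lab bench into the dustpan

### The arm

A 6-joint arm with a two-finger parallel gripper is mounted at the origin on the work surface. World frame = base frame: x ahead of the robot, y to its left, z up, the work surface at z = 0. Lengths are in m, angles in degrees, forces in N, time in s.
With the tool pointing down it reaches from about 0.375 to 0.9 m from the base axis. Payload 3.1 kg.
Tool frame: the origin (TCP) lies at the very end of the fingers, on their centre line; the grasp point (between the pads) lies 19 mm behind it; z points along the fingers, y is the line along which they close (so a half turn about z gives the same grasp; the last joint's range is limited). The gripper opens to 87 mm and grips with 3 to 60 N. Pads are 19 mm wide; open, the fingers measure 117 mm over their backs; the gripper's body (75 mm by 190 mm) begins 51 mm behind the grasp point.
Start: joints at [-75.086, 30.224, 82.088, -0, 67.689, -10.227], TCP at [0.266, -0.566, 0.223] pointing down, gripper open.
Joint ranges: [-176.69, 176.69], [-43.24, 126.21], [12.49, 139.97], [-82, 262], [0, 151.66], [-163.58, 163.58]. Speed limits (degrees/s): [159.86, 159.86, 180, 180, 180, 180].

### API

Orientations are given as a 3x3 rotation matrix whose columns are the frame's x, y, z axes.
In Python, from rig import * gives the robot as it stands.
- The arm moves only by the tool jog_arm, never from a script. Its arguments are lists of equal length, an entry for each row: "delta_pos": the shift along the world's x, y, z in cm, a list of three; "turn": the turn about the world's z in degrees; "grip": the closure, from 0 (fully open) to 1 (shut). In form: {"delta_pos": [[x, y, z], ...], "turn": [turn, ...], "grip": [grip, ...]}. A call has 1 to 12 rows; each row is the pose to reach, as a shift and turn from the pose commanded when the call began; what a row does not reach only later rows make up. A row lasts 1/8 s, in which the tool goes at most 62.5 mm and 10.7 degrees, less where a joint would pass 70% of its speed; a pose out of reach is approached as far as the arm can. A call with a gripper value outside its range is refused whole. The fingers move at their own pace and stop on an object; the grip force is fixed at half the most. Time passes only in rows, so rows that repeat a pose let the fingers close. It gives the time, the measured TCP pose, the force, the opening and the grip force at its end, in the units of the state.
- read_state(): the state, without advancing time (a new reading comes with each control period).
- capture(name): name is "scene" or "top" or "wrist"; returns a dict with "color" (420x560x3 uint8, blue, green, red), "fovy" (degrees; the focal length in pixels is half the picture's height over the tangent of half this angle, whatever the lens; pixels are square), "cx", "cy" (the principal point, pixels), "camera_from_world" (4x4, takes a point from world to camera coordinates). Camera axes: x right, y up, looking along -z (the intrinsics and any distortion apply to the point x, -y, -z); pixel columns grow to the right and rows downward; lengths in m; the calibration is good to about 2 mm. A picture is of the moment at which its call begins. There is no depth.
- hand_in(): hands the job in; it is judged then, once.
The state is a dict: "time_s": time; "joint_positions": joint angles; "qvel": joint speeds; "tau": joint torques, N m; "position": TCP position; "tcp_rot": TCP orientation; "force": force on the tool from outside, world axes, zero at the start; "moment": the same for the moment, N m; "opening": opening from 0.0 (shut) to 1.0 (fully open); "grasp_force": force on a finger pad.
Only numpy, scipy, OpenCV 4.12 (cv2) and the standard library are available. Lean on these libraries where they do the work, as an engineer would, in place of code of your own. Each camera call takes 0.05 s, during which the arm holds its last target. There are 200 camera calls.

### The job

Clear the used closures off the dairy-lab bench: with the fingers, sweep both loose screw caps and the loose cup lid along the bench top, over the lip of the dustpan and all the way in onto its floor. Slide them steadily, never picking up or flicking any, leave the dustpan lying where it is, and leave the samples, the bottle and the meter undisturbed.

Things in the scene. Friction and masses are not known exactly. Their poses are not given: they have to be found in the camera images.
- cap_a: loose white screw cap, a ribbed disc 38 mm across and 16 mm high, 12 g, lying flat on the bench; origin at the centre of its underside, z up (0 on the bench). Its yaw means nothing
- cap_b: the other loose white screw cap, the same as cap_a in size and look
- lid: loose white lid of a large sample cup, a ribbed disc 52 mm across and 13 mm high, 16 g, lying flat on the bench; origin at the centre of its underside, z up
- dustpan: loose stainless-steel dustpan, 0.85 kg, flat on the bench to the left (+y) of the caps. Origin: centre of the floor's underside. Own x runs from the open mouth to the back (within 20 degrees of world +y), y across, z up. Floor 3 mm thick, x -110 to +110 mm, y -130 to +130 mm; back wall 50 mm high at x = +110 mm, then a 25 mm thick tube handle to x = +270 mm, its axis 27 mm up
- sample_cup: small closed sample cup still in use, 41 mm across and 56 mm high, 60 g, cream-coloured with a yellow screw top, standing on the bench among the loose caps: to be left alone. Origin at the centre of its underside
- yogurt_pot: foil-topped white yogurt pot, 72 mm across and 74 mm high, standing beyond the work: to be left alone. Origin at the centre of its underside
- reagent_bottle: closed bottle with a white cap, 42 mm across and 85 mm high, standing beyond the work: to be left alone. Origin at the centre of its underside
- meter: hand-held pH meter lying on its back beyond the dustpan, 72 mm (its x) by 165 mm (its y) by 33 mm high: to be left alone. Origin at the centre of its underside
- dustpan_lip (a point): middle of the front edge of the dustpan's bevelled lip, on the bench; axes as the dustpan. The lip rises from the bench here to the 3 mm floor 20 mm further in (floor's front edge); the mouth is 260 mm wide along y. Side walls at y = +-130 mm, 3 mm thick, 4 mm high here, rising to 40 mm at 80 mm further in and level from there back

How it is judged (in metres and radians):
At the end, for the whole second after the job is handed in: both caps and the lid at rest wholly on the dustpan's floor (centres 26 mm or more past its front edge, between the walls, undersides under 35 mm up); dustpan within 25 mm of its start; sample cup, pot, bottle and meter within 20 mm of theirs, not tipped over 0.2 rad (x of cap_a in the frame of dustpan between -0.084 and 0.11 m and y of cap_a in the frame of dustpan between -0.13 and 0.13 m and height (world z) of each of cap_a, cap_b, lid below 0.035 m and linear speed of each of cap_a, cap_b, lid below 0.02 m/s and x of cap_b in the frame of dustpan between -0.084 and 0.11 m and y of cap_b in the frame of dustpan between -0.13 and 0.13 m and x of lid in the frame of dustpan between -0.084 and 0.11 m and y of lid in the frame of dustpan between -0.13 and 0.13 m and distance of dustpan from where it was at the start of the episode below 0.025 m and angle between dustpan's own z axis and vertical below 0.15 rad and distance of each of sample_cup, yogurt_pot, reagent_bottle, meter from where it was at the start of the episode below 0.02 m and angle between each of sample_cup, yogurt_pot, reagent_bottle's own z axis and vertical below 0.2 rad); the robot touches nothing.
It fails at once if a cap or the lid is lifted instead of being slid: its underside more than 20 mm up while still in front of the dustpan, or more than 35 mm up anywhere (height (world z) of any of cap_a, cap_b, lid above 0.035 m or (height (world z) of cap_a above 0.02 m and x of cap_a in the frame of dustpan below -0.14 m) or (height (world z) of cap_b above 0.02 m and x of cap_b in the frame of dustpan below -0.14 m) or (height (world z) of lid above 0.02 m and x of lid in the frame of dustpan below -0.14 m)).
It fails at once if a cap or the lid is flicked (faster than 0.8 m/s) (linear speed of any of cap_a, cap_b, lid above 0.8 m/s).
It fails at once if the dustpan is shifted more than 25 mm or tipped (not (distance of dustpan from where it was at the start of the episode below 0.025 m and angle between dustpan's own z axis and vertical below 0.15 rad)).
It fails at once if the sample cup, yogurt pot, bottle or meter is moved more than 20 mm or knocked over (not (distance of each of sample_cup, yogurt_pot, reagent_bottle, meter from where it was at the start of the episode below 0.02 m and angle between each of sample_cup, yogurt_pot, reagent_bottle's own z axis and vertical below 0.2 rad)).
It also fails if it takes over 61 s, if anything falls off the work surface, if the arm or the gripper's body presses on something with over 40 N, if the wrist force passes 120 N, or if a joint passes its speed limit or range.

## Working session

There is one attempt and no reset: what is moved stays moved. The work goes in short steps, Python scripts to look and compute and a tool call to move; the robot and the scene stay as the last step left them, time stands still between calls to the robot, and variables do not carry over. Pictures are saved under pics/ and viewed, at most 10 in all, crops included, and the job is handed in when it is done.

Besides the shell and the picture viewer there is one more tool, called as name([rows], argument=value, ...), one row to a line, values as JSON. jog_arm: Moves the arm, as the interface text tells. Its arguments: {"type":"object","properties":{"delta_pos":{"type":"array"},"turn":{"type":"array"},"grip":{"type":"array"}},"required":["delta_pos","turn","grip"]}

```bash
mkdir -p pics; cat > h.py <<'E'
from rig import *
import numpy as np, cv2
def ray(c,u,v,z):
    f=210/np.tan(np.radians(c["fovy"])/2)
    d=np.array([(u-c["cx"])/f,-(v-c["cy"])/f,-1.]); M=np.array(c["camera_from_world"]); R=M[:3,:3]
    o=-R.T@M[:3,3]; d=R.T@d; return o+d*(z-o[2])/d[2]
def proj(c,p):
    f=210/np.tan(np.radians(c["fovy"])/2); M=np.array(c["camera_from_world"]); q=M[:3,:3]@p+M[:3,3]
    return c["cx"]+f*q[0]/-q[2], c["cy"]-f*q[1]/-q[2]
E
python3 - <<'E'
from h import *
for n in("top","scene"):
    c=capture(n); cv2.imwrite(f"pics/{n}0.png",cv2.resize(c["color"],(800,600)) if n=="top" else c["color"])
    M=np.array(c["camera_from_world"]);print(n,c["fovy"],c["cx"],c["cy"],[k for k in c], -M[:3,:3].T@M[:3,3], M[:3,:3].round(2).tolist())
s=read_state();print(s["tcp_rot"],s["time_s"])
E
```

```text
top 45.94344689994078 268.9353573449234 209.16848968831067 ['color', 'fovy', 'cx', 'cy', 'camera_from_world'] [0.49683552 0.01363174 1.21649269] [[0.02, -1.0, -0.03], [1.0, 0.01, 0.08], [-0.08, -0.03, 1.0]]
scene 54.44175950901528 282.42581854761465 209.01064905032402 ['color', 'fovy', 'cx', 'cy', 'camera_from_world'] [ 0.79052586 -0.3243373   0.67275454] [[0.91, 0.42, -0.01], [-0.35, 0.77, 0.53], [0.24, -0.47, 0.85]]
[[ 9.05280127e-01  4.24814878e-01 -4.60417650e-04]
 [ 4.24814937e-01 -9.05278162e-01  1.92849869e-03]
 [ 4.02448890e-04 -1.94142383e-03 -9.99998034e-01]] 0.1
```

View pics/top0.png

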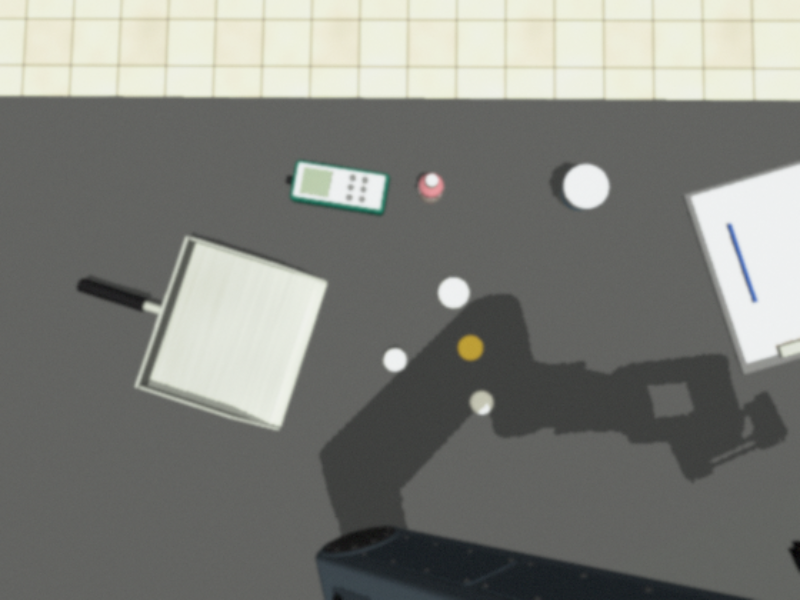

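View pics/scene0.png

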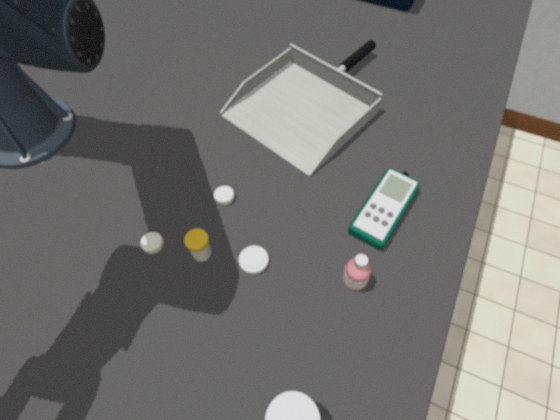

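The top view (800x600) shows cap 1 at (395,360), the lid at (453,293), cap 2 at (481,402), the yellow sample cup at (470,348), and the dustpan mouth corners at (327,282) and (279,429). The scene view agrees.

```bash
cat > m.py <<'E'
from h import *
def blobs(c,z,lo=300):
    g=c["color"]; m=((g.min(2)>120)).astype(np.uint8)
    n,l,s,ce=cv2.connectedComponentsWithStats(m)
    for i in range(1,n):
        if 60<s[i,4]<1500: print(ce[i].round(1),s[i,4],s[i,2:4],ray(c,*ce[i],z).round(4)[:2])
if __name__=="__main__":
    c=capture("top"); blobs(c,.014)
    c2=capture("scene"); print("scene"); blobs(c2,.014)
    k=.7
    for n,u,v,z in [("lipR+x",327,282,.004),("lipL-x",279,429,.004),("back1",188,236,.04),("back2",136,386,.04),("cup",470,347,.056),("bottle",432,181,.085),("meterc",385,213,.03),("pot",586,186,.074)]:
        print(n,ray(c,u*k,v*k,z).round(3)[:2])
    for n,u,v,z in [("cap1",224,195,.012),("cap2",151,242,.012),("lid",254,259,.01),("cup",197,240,.056),("lip+x",309,171,.003),("lip-x",222,113,.003)]:
        print("s",n,ray(c2,u,v,z).round(3)[:2])
E
python3 m.py
```

```text
[410.2 130. ] 878 [34 33] [ 0.7915 -0.2939]
[302.2 130. ] 236 [17 20] [ 0.7892 -0.0299]
[317.2 204.5] 449 [24 24] [ 0.6056 -0.0683]
[276.1 251.6] 258 [19 18] [0.4899 0.0302]
[336.8 281.8] 220 [16 17] [ 0.4199 -0.1165]
scene
[ 24.3 158.6] 66 [12  9] [ 0.0654 -0.0668]
[223.2 193.9] 336 [21 20] [0.4879 0.028 ]
[150.5 241.5] 364 [23 21] [ 0.4187 -0.1186]
[252.9 258.7] 738 [31 30] [ 0.6043 -0.0712]
[356.3 270.4] 646 [27 36] [ 0.7775 -0.016 ]
[291.9 406.7] 1337 [57 30] [ 0.7646 -0.2582]
lipR+x [0.621 0.149]
lipL-x [0.369 0.225]
back1 [0.693 0.382]
back2 [0.439 0.46 ]
cup [ 0.512 -0.093]
bottle [ 0.78  -0.028]
meterc [0.738 0.049]
pot [ 0.776 -0.279]
s cap1 [0.49  0.027]
s cap2 [ 0.419 -0.118]
s lid [ 0.605 -0.069]
s cup [ 0.513 -0.096]
s lip+x [0.615 0.157]
s lip-x [0.371 0.227]
```

jog_arm([
  [20.3,54.4,-10.3],
  [20.3,54.4,-10.3],
  [20.3,54.4,-10.3],
  [20.3,54.4,-10.3],
  [20.3,54.4,-10.3],
  [20.3,54.4,-10.3],
  [20.3,54.4,-10.3],
  [20.3,54.4,-10.3],
  [20.3,54.4,-10.3],
  [20.3,54.4,-10.3],
  [20.3,54.4,-10.3],
  [20.3,54.4,-10.3],
], turn=[43.4,43.4,43.4,43.4,43.4,43.4,43.4,43.4,43.4,43.4,43.4,43.4], grip=[0.7,0.7,0.7,0.7,0.7,0.7,0.7,0.7,0.7,0.7,0.7,0.7])

```text
time_s: 1.7
position: [0.4685, -0.0223, 0.1196]
tcp_rot: [[0.366, 0.931, 0.0], [0.931, -0.366, -0.0], [-0.0, 0.0, -1.0]]
force: [-0.5, -0.3, 0.2]
opening: 0.304
grasp_force: 0.0
```

jog_arm([
  [0,0,-5],
  [0,0,-9],
  [0,0,-11.3],
  [0,0,-11.3],
  [0,0,-11.3],
], turn=[0,0,0,0,0], grip=[0.7,0.7,0.7,0.7,0.7])

```text
time_s: 2.33
position: [0.469, -0.0228, 0.0073]
tcp_rot: [[0.367, 0.93, 0.001], [0.93, -0.367, -0.0], [0.0, 0.001, -1.0]]
force: [0.2, -0.2, -0.2]
opening: 0.297
grasp_force: 0.0
```

```bash
python3 - <<'E'
from h import *
c=capture("scene");cv2.imwrite("pics/s1.png",c["color"]);print(read_state()["position"])
E
```

```text
[ 0.46926245 -0.02265081  0.00758578]
```

View pics/s1.png

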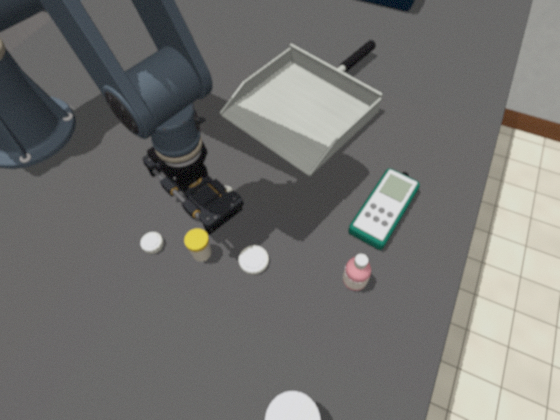

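The fingers are down just behind cap 1, around pixel (215,200), clear of the cup at (197,240). I'll push cap 1 now.

jog_arm([
  [0.37,0.93,0],
  [1.1,2.79,0],
  [1.83,4.65,0],
  [2.57,6.51,0],
  [3.3,8.37,0],
  [4.04,10.23,0],
  [4.77,12.09,0.1],
  [5.5,13.95,0.2],
  [6.24,15.8,0.2],
  [6.97,17.67,0.3],
  [7.7,19.53,0.3],
  [8.4,21.4,0.3],
], turn=[0,0,0,0,0,0,0,0,0,0,0,0], grip=[0.7,0.7,0.7,0.7,0.7,0.7,0.7,0.7,0.7,0.7,0.7,0.7])

```text
time_s: 3.88
position: [0.553, 0.1935, 0.0095]
tcp_rot: [[0.366, 0.931, -0.0], [0.931, -0.366, -0.0], [-0.0, -0.0, -1.0]]
force: [0.1, 0.3, 1.0]
opening: 0.302
grasp_force: 0.2
```

jog_arm([
  [0.7,1.86,0],
  [1.5,3.7,0],
  [2.2,5.6,0],
  [2.9,7.4,0],
  [3.7,9.3,0],
  [4.4,11.2,0],
  [4.7,12.0,0],
  [4.7,12.0,0],
], turn=[0,0,0,0,0,0,0,0], grip=[0.7,0.7,0.7,0.7,0.7,0.7,0.7,0.7])

```text
time_s: 4.88
position: [0.5995, 0.3128, 0.0094]
tcp_rot: [[0.365, 0.931, -0.0], [0.931, -0.365, -0.0], [-0.0, -0.0, -1.0]]
force: [0.7, 0.6, -0.2]
opening: 0.296
grasp_force: 0.0
```

```bash
python3 - <<'E'
from h import *
s=read_state();print(s["position"],s["force"])
a=capture("scene");b=capture("top")
cv2.imwrite("pics/s2.png",np.hstack([a["color"][:300,150:500],b["color"][100:400,50:400]]))
E
```

```text
[0.59946861 0.31277318 0.00937272] [ 0.68260573  0.57659299 -0.23138404]
```

View pics/s2.png

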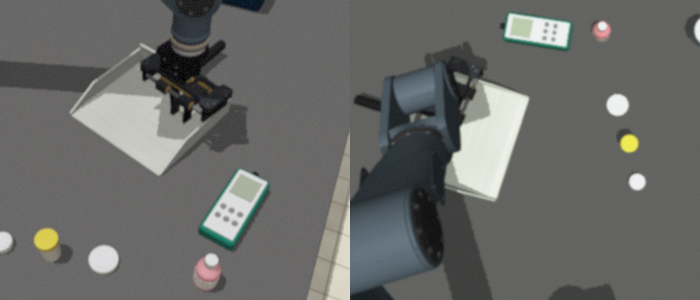

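The cap is hidden behind the gripper in the pan, and the dustpan looks unmoved. I'll retract and go behind the lid, then check.

jog_arm([
  [-0.7,-1.9,0],
  [-0.7,-1.9,6],
  [-0.7,-1.9,11],
  [1.5,-44.7,11],
  [1.5,-44.7,11],
  [1.5,-44.7,11],
  [1.5,-44.7,11],
  [1.5,-44.7,11],
  [1.5,-44.7,11],
  [1.5,-44.7,11],
  [1.5,-44.7,11],
  [1.5,-44.7,11],
], turn=[0,0,0,30.3,30.3,30.3,30.3,30.3,30.3,30.3,30.3,30.3], grip=[0.7,0.7,0.7,0.7,0.7,0.7,0.7,0.7,0.7,0.7,0.7,0.7])

```text
time_s: 6.48
position: [0.6135, -0.135, 0.1193]
tcp_rot: [[-0.152, 0.988, -0.001], [0.988, 0.152, 0.001], [0.001, -0.001, -1.0]]
force: [-0.4, 1.0, -0.3]
opening: 0.301
grasp_force: 0.0
```

```bash
python3 - <<'E'
from h import *
s=read_state();print(s["position"],s["tcp_rot"][0])
a=capture("scene");b=capture("top")
cv2.imwrite("pics/s3.png",np.hstack([a["color"][:300,150:500],b["color"][100:400,50:400]]))
E
```

```text
[ 0.61346769 -0.13496462  0.11931937] [-0.1519182   0.98839205 -0.00141643]
```

View pics/s3.png

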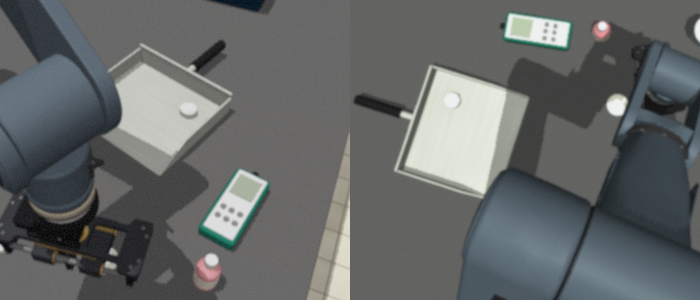

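Cap 1 is deep in the pan, at about (188,110) in the left crop, and everything else looks in place. Next is the lid.

jog_arm([
  [0.1,0,-5],
  [0.1,0,-9],
  [0.1,0,-11.2],
  [0.1,0,-11.2],
  [-0.1,1,-11.2],
  [-0.3,3,-11.2],
  [-0.6,5,-11.2],
  [-0.9,7,-11.2],
  [-1.2,9,-11.2],
  [-1.5,11,-11.2],
  [-1.8,13,-11.2],
  [-2.1,15,-11.2],
], turn=[0,0,0,0,0,0,0,0,0,0,0,0], grip=[0.7,0.7,0.7,0.7,0.7,0.7,0.7,0.7,0.7,0.7,0.7,0.7])

```text
time_s: 8.07
position: [0.5933, 0.0166, 0.0075]
tcp_rot: [[-0.154, 0.988, -0.0], [0.988, 0.154, -0.0], [0.0, -0.0, -1.0]]
force: [1.6, 0.2, 0.5]
opening: 0.296
grasp_force: 0.1
```

jog_arm([
  [-0.3,2,0],
  [-0.6,4,0],
  [-0.9,6,0.1],
  [-1.2,8,0.1],
  [-1.5,10,0.2],
  [-1.8,12,0.2],
  [-2.1,14,0.2],
  [-2.4,16,0.2],
  [-2.8,18,0.2],
  [-3.1,20,0.2],
  [-3.4,22,0.2],
  [-3.6,23,0.2],
], turn=[0,0,0,0,0,0,0,0,0,0,0,0], grip=[0.7,0.7,0.7,0.7,0.7,0.7,0.7,0.7,0.7,0.7,0.7,0.7])

```text
time_s: 9.57
position: [0.5573, 0.2468, 0.0095]
tcp_rot: [[-0.155, 0.988, 0.0], [0.988, 0.155, 0.0], [0.0, 0.0, -1.0]]
force: [-0.9, -0.2, -0.0]
opening: 0.301
grasp_force: 0.1
```

jog_arm([
  [0.3,-2,0],
  [0.3,-2,6],
  [0.3,-2,11],
  [-14.6,-42.4,11],
  [-14.6,-42.4,11],
  [-14.6,-42.4,11],
  [-14.6,-42.4,11],
  [-14.6,-42.4,11],
  [-14.6,-42.4,11],
  [-14.6,-42.4,11],
  [-14.6,-42.4,11],
  [-14.6,-42.4,11],
], turn=[0,0,0,-16.4,-16.4,-16.4,-16.4,-16.4,-16.4,-16.4,-16.4,-16.4], grip=[0.7,0.7,0.7,0.7,0.7,0.7,0.7,0.7,0.7,0.7,0.7,0.7])

```text
time_s: 11.08
position: [0.4107, -0.1792, 0.1195]
tcp_rot: [[0.134, 0.991, -0.001], [0.991, -0.134, 0.001], [0.001, -0.001, -1.0]]
force: [-0.2, 0.4, -0.2]
opening: 0.301
grasp_force: 0.0
```

```bash
python3 - <<'E'
from h import *
s=read_state();print(s["position"],s["tcp_rot"][0])
a=capture("scene");b=capture("top")
cv2.imwrite("pics/s4.png",np.hstack([a["color"][:300,100:500],b["color"][100:400,50:400]]))
E
```

```text
[ 0.41067224 -0.1792205   0.11950401] [ 1.33997041e-01  9.90981439e-01 -7.61942972e-04]
```

View pics/s4.png

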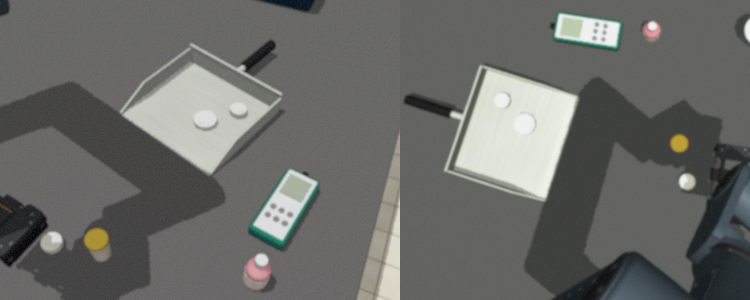

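The lid (205,119) and cap 1 (238,109) are both on the pan floor, and the cup hasn't moved. Now cap 2.

jog_arm([
  [0,0,-5],
  [0,0,-9],
  [0,0,-11.2],
  [0,0,-11.2],
  [0.1,1,-11.2],
  [0.4,3,-11.2],
  [0.7,5,-11.2],
  [0.9,7,-11.2],
  [1.2,9,-11.2],
  [1.4,11,-11.2],
  [1.7,13,-11.2],
  [2.0,15,-11.2],
], turn=[0,0,0,0,0,0,0,0,0,0,0,0], grip=[0.7,0.7,0.7,0.7,0.7,0.7,0.7,0.7,0.7,0.7,0.7,0.7])

```text
time_s: 12.68
position: [0.4322, -0.0274, 0.009]
tcp_rot: [[0.13, 0.991, 0.002], [0.991, -0.13, -0.001], [-0.0, 0.002, -1.0]]
force: [0.0, -0.2, 0.4]
opening: 0.304
grasp_force: 0.0
```

jog_arm([
  [0.3,2,0],
  [0.5,4,0],
  [0.8,6,0],
  [1.0,8,0],
  [1.3,10,0],
  [1.6,12,0],
  [1.8,14,0],
  [2.1,16,0],
  [2.4,18,0.1],
  [2.6,20,0.2],
  [2.9,22,0.2],
  [3.2,24,0.2],
], turn=[0,0,0,0,0,0,0,0,0,0,0,0], grip=[0.7,0.7,0.7,0.7,0.7,0.7,0.7,0.7,0.7,0.7,0.7,0.7])

```text
time_s: 14.18
position: [0.4634, 0.2129, 0.0112]
tcp_rot: [[0.13, 0.991, 0.002], [0.991, -0.13, 0.0], [0.001, 0.002, -1.0]]
force: [-0.4, -0.2, -0.4]
opening: 0.304
grasp_force: 0.1
```

jog_arm([
  [0.3,2,0],
  [0.5,4,0],
  [0.8,6,0],
  [0.8,6.5,0],
  [0.8,6.5,0],
  [0.5,4.5,0],
  [0.5,4.5,6],
  [0.5,4.5,12],
  [0,-10,15],
  [-1,-18,15],
  [-1,-26,15],
  [-1,-26,15],
], turn=[0,0,0,0,0,0,0,0,0,0,0,0], grip=[0.7,0.7,0.7,0.7,0.7,0.7,0.7,0.7,0.7,0.7,0.7,0.7])

```text
time_s: 15.68
position: [0.4543, 0.0053, 0.1561]
tcp_rot: [[0.133, 0.991, -0.001], [0.991, -0.133, -0.0], [-0.0, -0.001, -1.0]]
force: [1.0, -0.2, 0.3]
opening: 0.297
grasp_force: 0.0
```

jog_arm([
  [0,-6,0],
  [0,-12,0],
  [0,-18,0],
  [0,-18,0],
  [0,-18,0],
  [0,-18,0],
], turn=[0,0,0,0,0,0], grip=[0.7,0.7,0.7,0.7,0.7,0.7])

```text
time_s: 16.42
position: [0.4549, -0.1701, 0.1559]
tcp_rot: [[0.131, 0.991, -0.002], [0.991, -0.131, 0.001], [0.001, -0.002, -1.0]]
force: [0.4, 0.5, 0.2]
opening: 0.3
grasp_force: 0.0
```

```bash
python3 - <<'E'
from h import *
s=read_state();print(s["position"],s["time_s"])
a=capture("scene");b=capture("top")
cv2.imwrite("pics/s5.png",np.hstack([a["color"][:300,100:500],b["color"][100:400,50:400]]))
E
```

```text
[ 0.45487035 -0.17006146  0.15588134] 16.425
```

View pics/s5.png

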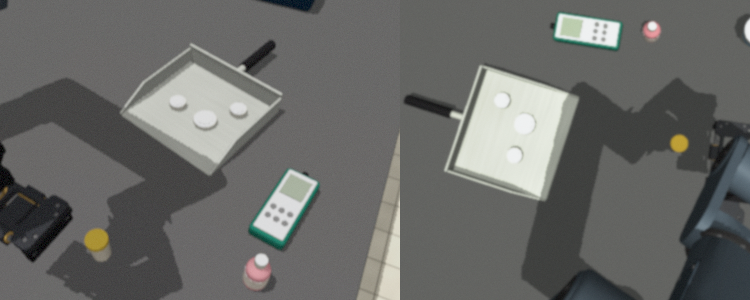

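All three closures are well inside the pan, at (178,102), (205,119) and (238,109). The dustpan, cup, bottle and meter look unmoved, and the arm is clear.

```bash
python3 -c "
from rig import *
print(hand_in())"
```

```text
the job is handed in; nothing more can be done
None
```

I swept both caps and the lid onto the dustpan floor and handed the job in at about 16.5 s; the last pictures show the dustpan, sample cup, bottle and meter where they started, the yogurt pot was mostly out of those crops, and the hand-in gave no verdict.

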